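Seat a culture dish in its dock and snap the over-centre catch behind it

ROBOT

A 7-joint arm with a two-finger parallel gripper is mounted at the origin on a cart in front of the work surface, level with it; the furniture and walls round the work are solid. World frame = base frame: x ahead of the robot, y to its left, z up, the work surface at z = 0. Lengths are in mm, angles in rad, forces in N, time in s.
With the tool pointing down it reaches from about 400 to 875 mm from the base axis. Payload 4.4 kg.
Tool frame: the origin (TCP) lies at the very end of the fingers, on their centre line; the grasp point (between the pads) lies ctrl.grip_point_offset behind it (ctrl.grip_point_offset is the distance from the TCP to the grasp point, in mm); z points along the fingers, y is the line along which they close (so a half turn about z gives the same grasp; the last joint's range is limited). The gripper opens to 85 mm and grips with 20 to 120 N. Pads are 22 mm wide; open, the fingers measure 114 mm over their backs; the gripper's body (76 mm by 85 mm) begins 54 mm behind the grasp point. The pads swing forward as they close: fully open they stand 13 mm farther back than shut.
Start: joints at [1.254, 0.628, 0.038, 1.517, -0.027, 0.996, -0.02], TCP at [161.344, -629.671, 231.313] pointing down, gripper open.
Joint ranges: [-3.06, 3.06], [-0.37, 2.12], [-1.25, 1.32], [0.18, 2.47], [-1.1, 4.24], [0.23, 1.98], [-2.94, 2.94]. Speed limits (rad/s): [2.57, 2.57, 3.14, 3.14, 3.14, 3.14, 3.14].

INTERFACE

Orientations are given as [roll, pitch, yaw] about the fixed x, y, z axes, in that order (R = Rz(yaw) Ry(pitch) Rx(roll)).
In Python, from cell import read_state, cams, ctrl, models gives the robot as it stands. The module is installed in compiled form; this text tells all that it offers.
- The arm moves only by the shell command python3 -m creep 'ROWS'. ROWS is a JSON list of rows, 1 to 12 of them, each an object with the fields dx, dy, dz (the shift in shares of the most that a row can go, 1 being 50 mm), ax, ay, az (a rotation vector in units of 0.2 rad), finger_gap (the finger opening in mm); a field left out counts as zero (the opening has to be given); each row shifts and turns the commanded pose from where the row before left it, along the tool's axes as they then stand; what a row does not reach is not made up. A row lasts 1/10 s, in which the tool goes at most 50 mm and 0.15 rad, less where a joint would pass 70% of its speed; a pose out of reach is approached as far as the arm can. The fingers move at their own pace and stop on an object; the grip force is fixed at half the most. Time passes only in rows, so rows that do not move let the fingers close. It prints the time, the measured TCP pose, the force, the opening and the grip force at its end. Input that does not fit is refused with a message, and nothing moves.
- read_state(): the state, without advancing time (a new reading comes with each control period).
- cams.get_image(name): name is "scene" or "top"; returns (picture, depth): 420x560x3 uint8, blue, green, red; 420x560 float32, mm along the optical axis (not along the pixel's ray), 0 where there is no reading.
- cams.calibration(name): a dict with "fx", "fy", "cx", "cy" (pixels), "rvec" (rotation vector, rad) and "tvec" (3), from world to camera coordinates, as OpenCV has them. Camera axes: x right, y down, z forward; pixel columns grow to the right and rows downward; lengths in mm; the calibration is good to about 2 mm. A picture is of the moment at which its call begins. calibration takes no time and is no camera call.
- ctrl.finish_job(): hands the job in; it is judged then, once.
Trained networks look in the newest picture that a camera, given by its name, has taken for a name from the list of things; names that differ only in an ending like _2 or _b are one class to them, and where a whole thing is asked for, a point or a joint stands for the part that bears it (a point fixed in the world has none). Each returns a list of dicts, best first, with "confidence" (0 to 1); they miss things now and then, are a little off and sometimes report something else, mostly with a low value. They report only what shows in the picture. A call takes as long as a camera call.
- models.search_frame(thing, camera): "extent" ([left, top, right, bottom] in pixels, round what is visible of it).
- models.mark_of(thing, camera): "position" ([column, row] in pixels: a listed point, or the origin of a listed thing).
The state is a dict: "clock": time; "qpos": joint angles; "qd": joint speeds; "tau": joint torques, N m; "eef_pos": TCP position; "tool_rot": TCP orientation; "force": force on the tool from outside, world axes, zero at the start; "torque": the same for the moment, N m; "width": finger opening in mm; "gripper_force": force on a finger pad.
Only numpy, scipy, OpenCV 4.12 (cv2) and the standard library are available. Lean on these libraries where they do the work, as an engineer would, in place of code of your own. Each camera call takes 0.05 s, during which the arm holds its last target. There are 200 camera calls.

TASK

Gently slide the dish with the pink gel along the dock until it rests against the rubber stop, then push the red-gripped catch past its centre so that it snaps fully down behind the dish and locks it in. The dish is glass: never press it hard against the stop, do not force the catch, and leave the other things on the bench alone.

Things in the scene. Friction and masses are not known exactly. Their poses are not given: they have to be found in the camera images.
- dish: glass petri dish with pink gel, 90 mm across, 18 mm high, about 60 g, lying on the dock's plate between the rails; origin at the centre of its underside. Too wide to grip from above: push it.
- dock: fixed dock; origin under its aluminium plate (6 mm thick, x -122 to 108, y -77 to 89 mm). x runs along the channel to the stop, y to the catch's side. White rails, top at z 18 mm, inner faces at y +-48 mm, x -90 to 48 mm: the dish has 3 mm play each side. A grey carriage (stop bar at the back, side bar at y 59 to 71 mm, catch) is clamped to the plate at a setting s of 0 to 40 mm.
- seat (a point): point fixed to the dock: centre of the underside of a seated dish if s were 0 (dock x 43, y 0, z 6 mm). The carriage really stands s = 0 to 40 mm nearer the mouth (dock -x); s differs every time and is NOT measured, so the dish meets the 40 mm wide rubber stop s before this point: feel for it. The stop, carriage and catch do not give.
- hinge (a point): point fixed to the dock: middle of the catch's hinge if s were 0 (dock x -8, y 66, z 26 mm); the real hinge stands s nearer the mouth. Its axis is dock x; the arm swings in the plane across the channel through it. The toe comes down 2 mm behind a seated dish; if the dish is more than 2 mm short of the stop the toe lands on the dish and the catch cannot close.
- catch (a joint): catch angle, rad: steel arm 8 mm thick, 80 mm long from the hinge, round red grip (13 mm) over its last 26 mm, toe at 60 mm. 0 = open, leaning 30 deg outward (dock +y), grip end near dock y 106, z 95 mm; 0.52 = upright; 2.09 = closed, flat across the channel. A spring holds it open below 0.85 and snaps it shut beyond; at 50 mm from the hinge about 5 N moves it off 0, less toward 0.85.
- timer: small white lab timer, 66x58x20 mm, bystander; origin at the centre of its underside
- marker: blue marker pen, 136 mm long, bystander; origin at the centre of its underside
- spare_dish: petri dish with pale yellow gel, 90 mm, bystander; origin at the centre of its underside
- stopper: red-brown rubber stopper, 35 mm wide, 30 mm high, bystander; origin at the centre of its underside

How it is judged:
By the outcome, as a careful person would: the job done as asked, in the order asked, and still so for the second after the job is handed in, with the robot touching nothing.
It also fails if it takes over 54 s, if anything falls off the work surface, if the arm or the gripper's body presses on something with over 40 N, if the wrist force passes 120 N, or if a joint passes its speed limit or range.

## Working session

There is one attempt and no reset: what is moved stays moved. The work goes in short steps, Python scripts to look and compute and a shell command to move; the robot and the scene stay as the last step left them, time stands still between calls to the robot, and variables do not carry over. Pictures are saved under pics/ and viewed, at most 10 in all, crops included, and the job is handed in when it is done.

```bash
mkdir -p pics
cat > h.py <<'E'
import numpy as np,cv2
from cell import read_state,cams,ctrl,models
def cal(n):
    c=cams.calibration(n);R=cv2.Rodrigues(np.array(c["rvec"],float))[0];return c,R,np.array(c["tvec"],float).ravel()
def ray(n,p):
    c,R,t=cal(n);d=R.T@np.array([(p[0]-c["cx"])/c["fx"],(p[1]-c["cy"])/c["fy"],1.]);return -R.T@t,d
def atz(n,p,z):
    o,d=ray(n,p);return o+d*(z-o[2])/d[2]
def dep(n,p,D):
    o,d=ray(n,p);return o+d*D[int(round(p[1])),int(round(p[0]))]
def proj(n,X):
    c,R,t=cal(n);q=R@np.array(X,float)+t;return [c["fx"]*q[0]/q[2]+c["cx"],c["fy"]*q[1]/q[2]+c["cy"]]
E
python3 - <<'E'
from h import *
for n in("top","scene"):
    im,D=cams.get_image(n);cv2.imwrite(f"pics/{n}0.png",im);np.save(f"{n}0.npy",D)
    print(n,"cam",ray(n,(280,210)))
    for th in("dish","dock","seat","hinge","catch","timer","marker","spare_dish","stopper"):
        for f,k in((models.mark_of,"position"),(models.search_frame,"extent")):
            if k=="extent" and th in("seat","hinge"):continue
            for r in f(th,n)[:2]:
                s=np.round(r[k]).tolist();print(th,k,s,round(r["confidence"],2),np.round(dep(n,r[k],D)) if k=="position" else "")
s=read_state();print(s["clock"],s["eef_pos"],s["tool_rot"],s["force"],s["width"],ctrl.grip_point_offset)
E
```

```text
top cam (array([ 456.87562539,  -54.26785499, 1164.12602232]), array([ 0.08048251, -0.02982699, -0.99665535]))
dish position [230.0, 219.0] 0.71 [525.  58.  28.]
dish extent [210.0, 207.0, 244.0, 238.0] 0.85 
dock position [228.0, 201.0] 0.62 [581.  64.   5.]
dock extent [188.0, 164.0, 261.0, 245.0] 0.76 
seat position [232.0, 186.0] 0.64 [626.  51.   4.]
hinge position [205.0, 201.0] 0.73 [583. 133.  12.]
hinge position [394.0, 226.0] 0.23 [ 496. -422.   17.]Traceback (most recent call last):
  File "<stdin>", line 8, in <module>
ValueError: it knows: dish, dock, hinge, marker, seat, spare_dish, stopper, timer
```

View pics/top0.png

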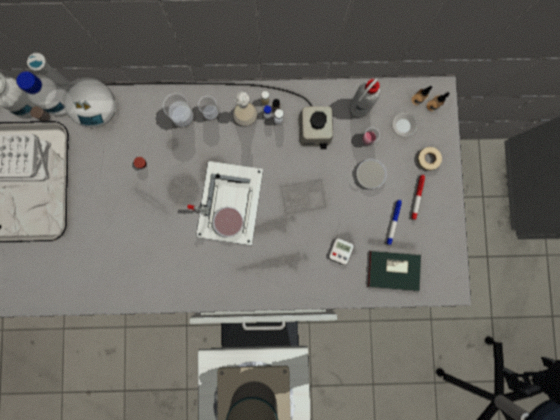

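The top picture shows the dock around (230,203), dish at (228,221), the carriage's stop bar near (234,181), and the catch's red grip at (185,209). Up in the picture is world +x and left is +y.

Run:
```python
from h import *
for n in("top","scene"):
    im,D=cams.get_image(n);np.save(f"{n}0.npy",D)
    cv2.imwrite(f"pics/{n}1.png",im)
    for th in("dish","dock","seat","hinge","timer","marker","spare_dish","stopper"):
        for r in models.mark_of(th,n)[:2]:
            k="position";z={"seat":6,"hinge":26,"dish":6}.get(th,0)
            print(n,th,np.round(r[k],1),round(r["confidence"],2),np.round(atz(n,r[k],z)),np.round(dep(n,r[k],D)))
    for th in("dish","dock","hinge"):
        for r in models.search_frame(th,n)[:1]: print(th,np.round(r["extent"]))
im,_=cams.get_image("top");cv2.imwrite("pics/topc.png",cv2.resize(im[150:260,160:280],None,fx=5,fy=5,interpolation=cv2.INTER_CUBIC))
print(ray("scene",(280,210)))
s=read_state();print(s["clock"],s["eef_pos"],s["tool_rot"],s["force"],s["width"],ctrl.grip_point_offset)
```

```text
top dish [227.2 221.2] 0.56 [521.  68.   6.] [520.  66.  25.]
top dish [365.  173.2] 0.19 [ 655. -347.    6.] [ 653. -344.   18.]
top dock [229.1 201.1] 0.97 [581.  62.   0.] [581.  62.   3.]
top seat [234.6 188.1] 0.67 [619.  45.   6.] [619.  45.   4.]
top seat [229.3 202.4] 0.48 [577.  61.   6.] [576.  61.   9.]
top hinge [208.9 199.9] 0.94 [583. 119.  26.] [584. 120.  18.]
top timer [339.9 249.5] 0.72 [ 429. -263.    0.] [ 430. -260.   18.]
top marker [396.2 221.9] 0.65 [ 507. -435.    0.] [ 506. -428.   19.]
top spare_dish [366.6 171.9] 0.65 [ 660. -353.    0.] [ 657. -348.   18.]
top stopper [141.6 163.1] 0.41 [702. 324.   0.] [696. 315.  31.]
dock [188. 162. 262. 248.]
hinge [189. 162. 262. 244.]
scene dish [266.  252.7] 0.88 [525.  62.   6.] [503.  88.  24.]
scene dock [247.9 245.8] 0.76 [589.  53.   0.] [555.  91.  26.]
scene seat [238.2 237.9] 0.64 [628.  44.   6.] [627.  46.   7.]
scene hinge [231.3 246. ] 0.98 [585. 115.  26.] [566. 135.  40.]
scene timer [370.3 221.3] 0.81 [ 421. -264.    0.] [ 404. -229.   17.]
scene marker [369.4 195.4] 0.56 [ 514. -441.    0.] [ 502. -414.   11.]
scene spare_dish [316.9 195.2] 0.75 [ 645. -339.    0.] [ 635. -324.    7.]
scene stopper [126.8 277.8] 0.61 [695. 324.   0.] [687. 329.   5.]
dish [247. 237. 285. 264.]
dock [196. 224. 304. 279.]
hinge [201. 221. 306. 277.]
(array([-76.96336308, 798.26412613, 518.74558833]), array([ 0.55786638, -0.73209863, -0.39092994]))
1.6 [ 161.32939064 -629.67124526  231.3244291 ] [ 3.14157100e+00 -7.16629583e-05  2.50752143e-01] [-0.35086542  0.07712772 -0.01362558] 85.50099375694565 18.700000000000003
```

View pics/scene1.png

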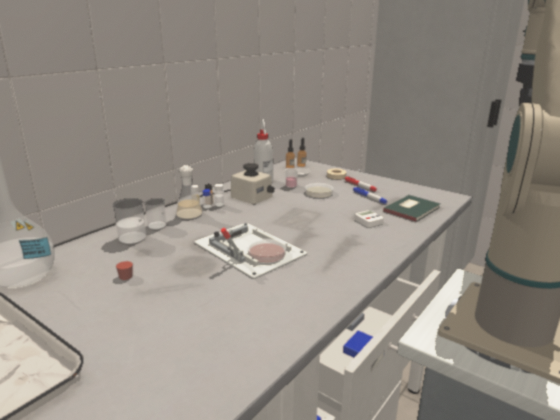

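View pics/topc.png

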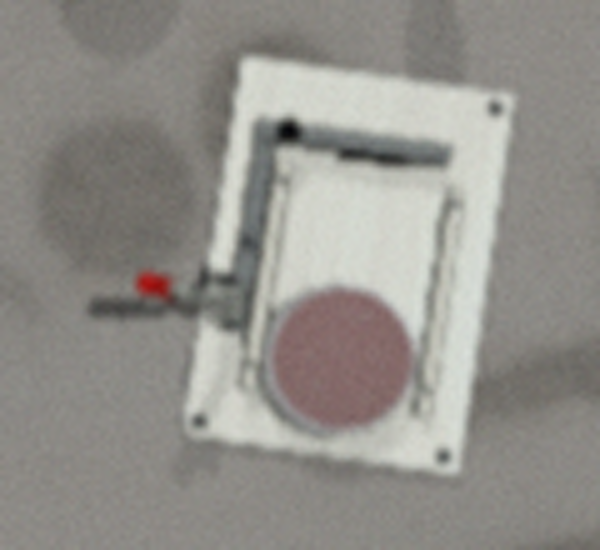

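The crop shows the plate's corners at about (243,57), (515,95), (460,472), (187,437). The dish is at (342,358), the rubber stop's face at about (378,160), the hinge at about (230,298) and the red grip at (153,284).

```bash
cat >> h.py <<'E'
P=lambda u,v:((u+.5)/5-.5+160,(v+.5)/5-.5+150)
W=np.array([atz("top",P(*c),6)[:2] for c in((243,57),(515,95),(460,472),(187,437))])
L=np.array([(108,89),(108,-77),(-122,-77),(-122,89)],float)
A=(L-L.mean(0)).T@(W-W.mean(0));TH=np.arctan2(A[0,1]-A[1,0],A[0,0]+A[1,1])
RD=np.array([[np.cos(TH),-np.sin(TH)],[np.sin(TH),np.cos(TH)]]);OD=W.mean(0)-RD@L.mean(0)
def d2w(x,y):return OD+RD@np.array([x,y])
def w2d(p):return RD.T@(np.array(p)[:2]-OD)
E
python3 - <<'E'
from h import *
print(np.round(W),TH,OD,"res",np.round([d2w(*l)-w for l,w in zip(L,W)],1))
for n,u,z in(("dishtop",(342,358),24),("rubber",(376,162),18),("barfront",(370,155),30),("hinge",(230,298),26),("grip",(153,284),95),("railR top",(455,200),18),("railR bot",(425,412),18),("railL bot",(247,388),18),("railL top",(283,175),18),("sidebar near end",(232,325),26)):
    w=atz("top",P(*u),z);print(n,np.round(w),np.round(w2d(w)))
D=np.load("top0.npy")
for u in((342,358),(376,162),(340,140),(153,284),(455,260),(255,220)):
    print(u,np.round(dep("top",P(*u),D)),np.round(w2d(dep("top",P(*u),D))))
print("seat",d2w(43,0),"hinge",d2w(-8,66), "models", w2d((626,47)),w2d((584,117)))
E
```

```text
[[703. 123.]
 [676. -40.]
 [452.  -3.]
 [476. 158.]] -0.1584601876607631 [582.78557746  52.50813712] res [[ 0.5  0.5]
 [ 1.1 -0.6]
 [-1.7 -1.6]
 [ 0.1  1.7]]
dishtop [520.  64.  24.] [-64.   1.]
rubber [636.  43.  18.] [54. -1.]
barfront [638.  45.  30.] [56.  2.]
hinge [556. 129.  26.] [-38.  71.]
grip [559. 160.  95.] [-41. 102.]
railR top [612.  -3.  18.] [ 38. -51.]
railR bot [487.  17.  18.] [-89. -51.]
railL bot [504. 120.  18.] [-89.  55.]
railL top [629.  98.  18.] [39. 52.]
sidebar near end [540. 128.  26.] [-54.  67.]
(342, 358) [520.  64.  28.] [-64.   1.]
(376, 162) [635.  43.  20.] [53. -1.]
(340, 140) [649.  64.  22.] [63. 21.]
(153, 284) [559. 160.  95.] [-41. 102.]
(455, 260) [577.  -2.   7.] [  3. -55.]
(255, 220) [603. 115.  16.] [10. 65.]
seat [625.24684908  45.72282856] hinge [585.30046565 118.94363469] models [43.54218008  1.38001593] [-8.97747126 63.87550555]
```

The fit matches the plate's known size to within 2 mm, and the picture suggests s of about 30–34. I'll align the tool with the dock, close the fingers and travel high.

Units first: shifts go in shares of 50 mm and turns go in units of 0.2 rad. So -27 mm is -0.54, 26 mm is 0.52, 0.137 rad is 0.685.

```bash
python3 -m creep '[{"az": 0.68, "finger_gap": 0}, {"az": 0.68, "finger_gap": 0}, {"az": 0.685, "finger_gap": 0}, {"dx": 0.52, "dy": -0.54, "finger_gap": 0}, {"dx": 0.52, "dy": -0.54, "finger_gap": 0}, {"dx": 0.52, "dy": -0.54, "finger_gap": 0}, {"dx": 0.52, "dy": -0.54, "finger_gap": 0}, {"dx": 0.52, "dy": -0.54, "finger_gap": 0}, {"dx": 0.52, "dy": -0.54, "finger_gap": 0}, {"dx": 0.52, "dy": -0.54, "finger_gap": 0}, {"dx": 0.52, "dy": -0.54, "finger_gap": 0}]'
python3 -m creep '[{"dx": -0.08, "dy": -0.88, "finger_gap": 0}, {"dx": -0.08, "dy": -0.88, "finger_gap": 0}, {"dx": -0.08, "dy": -0.88, "finger_gap": 0}, {"dx": -0.08, "dy": -0.88, "finger_gap": 0}, {"dx": -0.08, "dy": -0.88, "finger_gap": 0}, {"dx": -0.08, "dy": -0.88, "finger_gap": 0}, {"dx": -0.08, "dy": -0.88, "finger_gap": 0}, {"dx": -0.08, "dy": -0.88, "finger_gap": 0}, {"dx": -0.08, "dy": -0.88, "finger_gap": 0}, {"dx": -0.08, "dy": -0.88, "finger_gap": 0}, {"dx": -0.08, "dy": -0.88, "finger_gap": 0}, {"dx": -0.08, "dy": -0.82, "finger_gap": 0}]'
cat > w.py <<'E'
from h import *
s=read_state();e=np.array(s["eef_pos"]);R=cv2.Rodrigues(np.zeros(3))[0]
f=np.array(s["force"]);print("t",s["clock"],"dock",np.round(w2d(e),1),"z",round(e[2],1),"rpy",np.round(s["tool_rot"],3),"fdock",np.round(RD.T@f[:2],2),round(f[2],2),"TH",TH,"w",s["width"])
E
python3 w.py
```

```text
clock: 2.7
eef_pos: [402.0, -448.1, 231.5]
tool_rot: [3.141, -0.0, -0.158]
force: [0.8, -0.8, -0.8]
width: 0.1
gripper_force: 0.0
clock: 3.9
eef_pos: [436.2, 79.0, 231.7]
tool_rot: [-3.141, -0.001, -0.158]
force: [1.8, -0.4, -0.7]
width: -0.1
gripper_force: 0.0
t 3.9 dock [-148.9    3. ] z 231.7 rpy [-3.141e+00 -1.000e-03 -1.580e-01] fdock [ 1.86 -0.13] -0.69 TH -0.1584601876607631 w -0.10688736244890962
```

Scaled: 36 mm is 0.72, 2 mm is 0.04.

```bash
python3 -m creep '[{"dy": 0.04, "dz": 0.72, "finger_gap": 0}, {"dz": 0.8, "finger_gap": 0}, {"dz": 0.8, "finger_gap": 0}, {"dz": 0.8, "finger_gap": 0}, {"dz": 0.68, "finger_gap": 0}, {"dz": 0.4, "finger_gap": 0}, {"dz": 0.14, "finger_gap": 0}, {"finger_gap": 0}, {"finger_gap": 0}, {"finger_gap": 0}]'
python3 w.py
python3 - <<'E'
from h import *
im,D=cams.get_image("scene");cv2.imwrite("pics/s2.png",cv2.resize(im[190:300,180:330],None,fx=5,fy=5,interpolation=cv2.INTER_CUBIC))
E
```

```text
clock: 4.9
eef_pos: [434.8, 76.2, 27.7]
tool_rot: [-3.141, 0.012, -0.158]
force: [-1.0, 0.6, -0.5]
width: -0.2
gripper_force: 0.0
t 4.9 dock [-1.499e+02  1.000e-01] z 27.7 rpy [-3.141  0.012 -0.158] fdock [-1.11  0.46] -0.53 TH -0.1584601876607631 w -0.1811197099716185
```

View pics/s2.png

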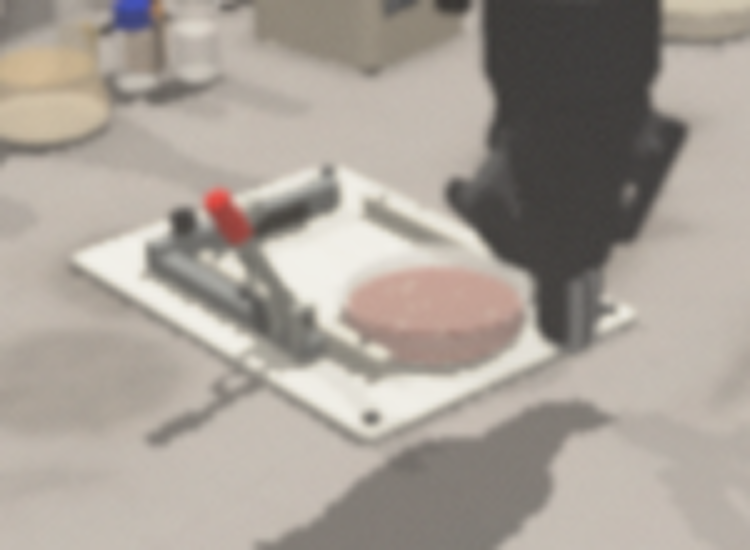

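The picture shows the closed fingers (575,320) just behind the dish (435,315), with the catch still open and its red grip at (230,215). The arm stopped at z 27.7 because it is near its inner reach limit, so I'll move forward a little and lower there.

Scaled: 6 mm is 0.12, 7 mm is 0.14.

```bash
python3 -m creep '[{"dx": 0.14, "finger_gap": 0}, {"dx": 0.14, "finger_gap": 0}, {"dz": 0.12, "finger_gap": 0}, {"dz": 0.1, "finger_gap": 0}, {"finger_gap": 0}, {"finger_gap": 0}, {"finger_gap": 0}]'
python3 w.py; python3 -c "
from h import *;print(read_state()['qpos'])"
```

```text
clock: 5.65
eef_pos: [448.0, 73.9, 16.0]
tool_rot: [-3.141, 0.013, -0.159]
force: [-0.4, 0.3, 0.3]
width: 0.3
gripper_force: 0.0
t 5.65 dock [-136.5   -0.2] z 16.0 rpy [-3.141  0.013 -0.159] fdock [-0.43  0.26] 0.29 TH -0.1584601876607631 w 0.2515926980601116
[-0.36695463  0.77655507  0.21623053  2.19546754 -0.68543324  0.24749803
 -1.26896215]
```

```bash
python3 -m creep '[{"dx": 0.1, "finger_gap": 0}, {"dx": 0.1, "finger_gap": 0}, {"dx": 0.08, "finger_gap": 0}, {"dx": 0.06, "finger_gap": 0}, {"dx": 0.1, "finger_gap": 0}, {"dx": 0.14, "finger_gap": 0}, {"dx": 0.16, "finger_gap": 0}, {"dx": 0.16, "finger_gap": 0}, {"dx": 0.16, "finger_gap": 0}, {"dx": 0.16, "finger_gap": 0}, {"dx": 0.16, "finger_gap": 0}, {"dx": 0.1, "finger_gap": 0}]'
python3 -m creep '[{"dx": 0.06, "finger_gap": 0}, {"finger_gap": 0}, {"finger_gap": 0}, {"finger_gap": 0}]'
python3 w.py
python3 - <<'E'
from h import *
im,D=cams.get_image("scene");cv2.imwrite("pics/s3.png",cv2.resize(im[190:300,180:330],None,fx=5,fy=5,interpolation=cv2.INTER_CUBIC))
E
```

```text
clock: 6.85
eef_pos: [522.2, 62.0, 15.0]
tool_rot: [-3.141, 0.012, -0.159]
force: [-0.2, -0.8, 1.1]
width: -0.2
gripper_force: 0.3
clock: 7.25
eef_pos: [523.8, 61.8, 15.0]
tool_rot: [-3.141, 0.013, -0.159]
force: [-0.1, 0.1, -0.3]
width: 0.1
gripper_force: 0.0
t 7.25 dock [-59.7  -0.2] z 15.0 rpy [-3.141  0.013 -0.159] fdock [-0.15  0.12] -0.27 TH -0.1584601876607631 w 0.05032156556319814
```

View pics/s3.png

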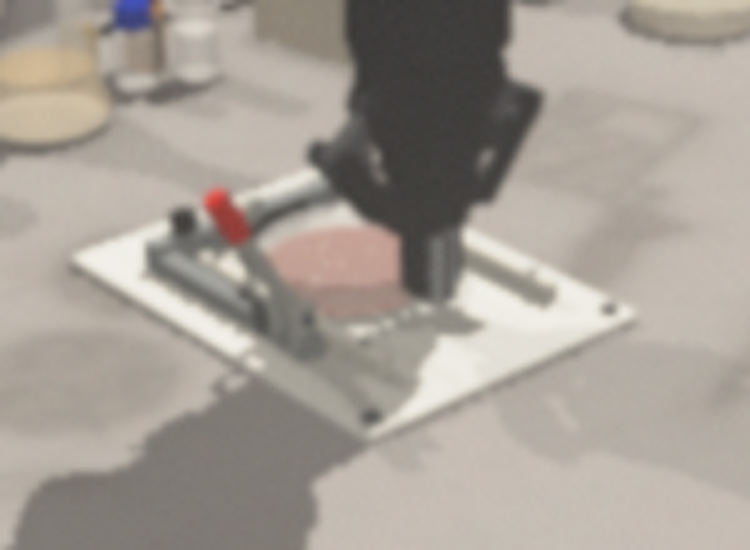

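The picture shows the dish (340,270) moved well in, between the rails, with the fingers (430,265) behind it and no load on them. Now I'll feel for the stop in small steps, with a force guard between them.

```bash
cat > g.py <<'E'
import sys
from h import *
F=[]
for _ in range(3):
    F.append(read_state()["force"]);cams.get_image("top")
F.append(read_state()["force"]);f=RD.T@np.mean(F,0)[:2];s=read_state()
print("t",round(s["clock"],2),"x",np.round(w2d(s["eef_pos"]),2),"F",np.round(f,2));sys.exit(f[0]<-1.2)
E
{ python3 -m creep '[{"dx": 0.02, "finger_gap": 0}, {"dx": 0.02, "finger_gap": 0}, {"dx": 0.02, "finger_gap": 0}, {"finger_gap": 0}]' && python3 g.py && python3 -m creep '[{"dx": 0.02, "finger_gap": 0}, {"dx": 0.02, "finger_gap": 0}, {"finger_gap": 0}]' && python3 g.py && python3 -m creep '[{"dx": 0.02, "finger_gap": 0}, {"finger_gap": 0}]' && python3 g.py && python3 -m creep '[{"dx": 0.02, "finger_gap": 0}, {"finger_gap": 0}]' && python3 g.py && python3 -m creep '[{"dx": 0.02, "finger_gap": 0}, {"finger_gap": 0}]' && python3 g.py && python3 -m creep '[{"dx": 0.02, "finger_gap": 0}, {"finger_gap": 0}]' && python3 g.py ;} | grep -E 'x|force:'
```

```text
force: [-0.7, -0.3, -0.2]
gripper_force: 0.1
t 7.85 x [-56.41  -0.18] F [-0.52 -0.27]False
```

```bash
sed -i 's/sys.exit(f\[0\]<-1.2)/sys.exit(int(f[0]<-1.2))/' g.py
{ python3 -m creep '[{"dx": 0.02, "finger_gap": 0}, {"dx": 0.02, "finger_gap": 0}, {"finger_gap": 0}]' && python3 g.py && python3 -m creep '[{"dx": 0.02, "finger_gap": 0}, {"finger_gap": 0}]' && python3 g.py && python3 -m creep '[{"dx": 0.02, "finger_gap": 0}, {"finger_gap": 0}]' && python3 g.py && python3 -m creep '[{"dx": 0.02, "finger_gap": 0}, {"finger_gap": 0}]' && python3 g.py && python3 -m creep '[{"dx": 0.02, "finger_gap": 0}, {"finger_gap": 0}]' && python3 g.py && python3 -m creep '[{"dx": 0.02, "finger_gap": 0}, {"finger_gap": 0}]' && python3 g.py ;} | grep -E 'x'
```

```text
t 8.3 x [-54.31  -0.19] F [-0.4   0.21]
t 8.65 x [-53.4   -0.22] F [-0.58 -0.53]
t 9.0 x [-52.38  -0.2 ] F [-0.06 -0.55]
t 9.35 x [-51.38  -0.2 ] F [ 0.03 -0.06]
t 9.7 x [-50.4   -0.22] F [-0.4   0.55]
t 10.05 x [-49.38  -0.2 ] F [0.21 0.59]
```

```bash
{ python3 -m creep '[{"dx": 0.016, "finger_gap": 0}, {"finger_gap": 0}]' && python3 g.py && python3 -m creep '[{"dx": 0.016, "finger_gap": 0}, {"finger_gap": 0}]' && python3 g.py && python3 -m creep '[{"dx": 0.016, "finger_gap": 0}, {"finger_gap": 0}]' && python3 g.py && python3 -m creep '[{"dx": 0.016, "finger_gap": 0}, {"finger_gap": 0}]' && python3 g.py && python3 -m creep '[{"dx": 0.016, "finger_gap": 0}, {"finger_gap": 0}]' && python3 g.py && python3 -m creep '[{"dx": 0.016, "finger_gap": 0}, {"finger_gap": 0}]' && python3 g.py && python3 -m creep '[{"dx": 0.016, "finger_gap": 0}, {"finger_gap": 0}]' && python3 g.py ;} | grep -E 'x'
```

```text
t 10.4 x [-48.64  -0.17] F [-0.46 -0.07]
t 10.75 x [-47.8   -0.23] F [-0.3   0.01]
t 11.1 x [-47.    -0.19] F [-0.47  0.09]
t 11.45 x [-46.16  -0.18] F [-0.52 -0.24]
t 11.8 x [-45.93  -0.2 ] F [-1.6   0.11]
```

```bash
{ python3 -m creep '[{"dx": 0.008, "finger_gap": 0}, {"finger_gap": 0}]' ; python3 g.py ;} | grep x; python3 -m creep '[{"dx": -0.02, "finger_gap": 0}, {"dx": -0.06, "finger_gap": 0}, {"dx": -0.16, "finger_gap": 0}, {"dx": -0.2, "finger_gap": 0}, {"dx": -0.2, "finger_gap": 0}, {"dz": -0.4, "finger_gap": 0}, {"dz": -0.9, "finger_gap": 0}, {"dz": -0.9, "finger_gap": 0}, {"dz": -0.9, "finger_gap": 0}, {"dz": -0.4, "finger_gap": 0}]'; python3 w.py
python3 - <<'E'
from h import *
im,D=cams.get_image("scene");a=im[200:290,190:320]
cv2.imwrite("pics/s4.png",cv2.resize(a,None,fx=6,fy=6,interpolation=cv2.INTER_CUBIC))
im,D=cams.get_image("top");cv2.imwrite("pics/t4.png",cv2.resize(im[150:260,160:280],None,fx=5,fy=5,interpolation=cv2.INTER_CUBIC))
E
```

```text
t 12.15 x [-45.77  -0.15] F [-3.52 -0.24]
clock: 13.15
eef_pos: [509.9, 64.1, 193.8]
tool_rot: [-3.139, 0.008, -0.159]
force: [1.0, -0.2, -0.4]
width: -0.1
gripper_force: 0.0
t 13.15 dock [-73.8  -0. ] z 193.8 rpy [-3.139  0.008 -0.159] fdock [1.06 0.01] -0.4 TH -0.1584601876607631 w -0.10006445615550465
```

View pics/s4.png

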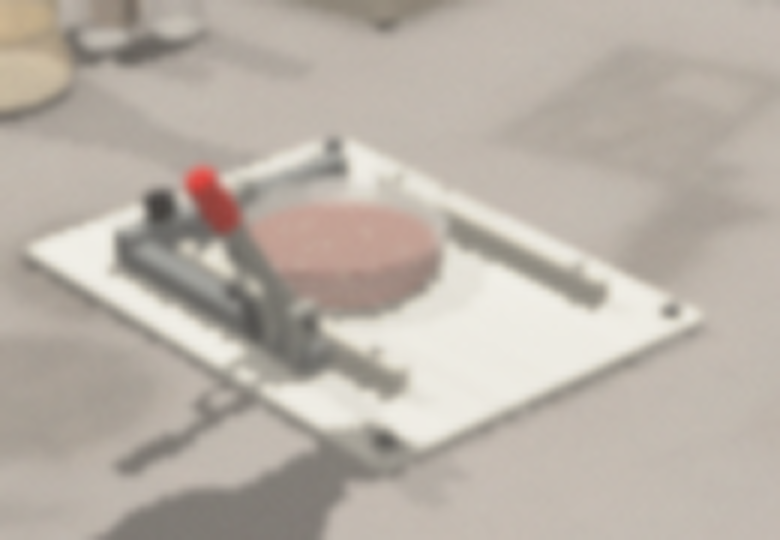

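The picture shows the dish (345,255) up against the stop, clear of the arm. The catch is still open, with its grip at (212,200) and hinge at (295,340). The force rose while the position stalled at TCP x -45.8, so s is about 33 and the catch's plane is at dock x of about -41. I'll go round to the outside of the catch.

Scaled: 40 mm is 0.8, -37 mm is -0.74.

```bash
python3 -m creep '[{"dx": 0.16, "dy": -0.7, "finger_gap": 0}, {"dx": 0.16, "dy": -0.7, "finger_gap": 0}, {"dx": 0.16, "dy": -0.7, "finger_gap": 0}, {"dx": 0.18, "dy": -0.74, "finger_gap": 0}, {"finger_gap": 0}, {"dz": 0.6, "finger_gap": 0}, {"dz": 0.8, "finger_gap": 0}, {"dz": 0.8, "finger_gap": 0}, {"dz": 0.24, "finger_gap": 0}, {"finger_gap": 0}]'; python3 w.py
python3 - <<'E'
from h import *
im,D=cams.get_image("scene")
cv2.imwrite("pics/s5.png",cv2.resize(im[170:290,170:320],None,fx=5,fy=5,interpolation=cv2.INTER_CUBIC))
E
```

```text
clock: 14.25
eef_pos: [560.2, 198.3, 65.6]
tool_rot: [3.139, 0.017, -0.16]
force: [1.0, -0.3, 0.3]
width: 0.1
gripper_force: 0.0
t 14.25 dock [-45.3 140.4] z 65.6 rpy [ 3.139  0.017 -0.16 ] fdock [ 1.03 -0.1 ] 0.32 TH -0.1584601876607631 w 0.05029571025624889
```

View pics/s5.png

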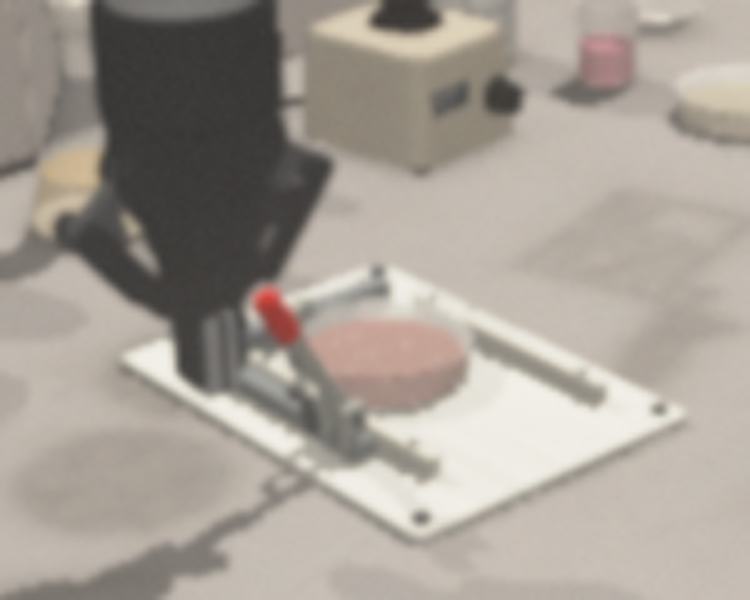

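View pics/t4.png

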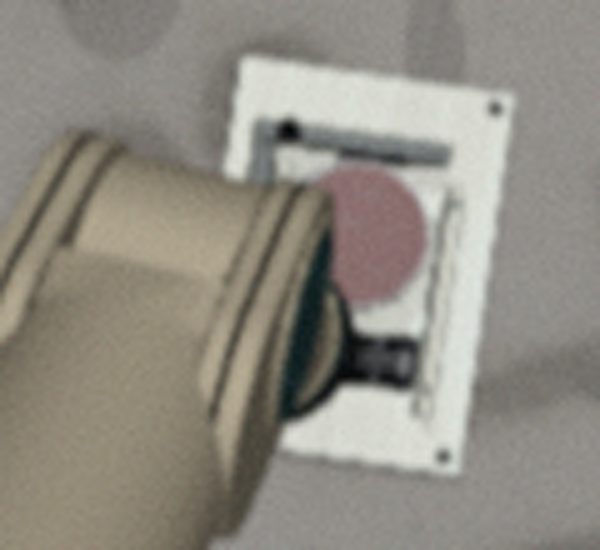

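The pictures show the dish touching the rubber at (365,165) in the top view. The fingers (215,350) are outside the grip (275,315) in the side view. I'll raise the tip a little, centre it on the catch, and push.

Scaled: -8 mm is -0.16, 5 mm is 0.1.

```bash
python3 -m creep '[{"dx": 0.08, "dz": -0.16, "finger_gap": 0}, {"dy": 0.1, "finger_gap": 0}, {"dy": 0.08, "finger_gap": 0}, {"dy": 0.06, "finger_gap": 0}, {"dy": 0.06, "finger_gap": 0}, {"dy": 0.06, "finger_gap": 0}, {"dy": 0.06, "finger_gap": 0}, {"dy": 0.06, "finger_gap": 0}, {"dy": 0.06, "finger_gap": 0}, {"dy": 0.06, "finger_gap": 0}]'; python3 w.py;python3 -m creep '[{"dy": 0.06, "finger_gap": 0}, {"dy": 0.06, "finger_gap": 0}, {"dy": 0.06, "finger_gap": 0}]'; python3 w.py
```

```text
clock: 15.3
eef_pos: [563.1, 172.6, 77.0]
tool_rot: [-3.136, 0.01, -0.156]
force: [1.6, 6.0, 5.1]
width: 0.1
gripper_force: 3.0
t 15.3 dock [-38.4 115.5] z 77.0 rpy [-3.136  0.01  -0.156] fdock [0.68 6.19] 5.07 TH -0.1584601876607631 w 0.09199515359100192
clock: 15.6
eef_pos: [560.8, 161.1, 76.2]
tool_rot: [-3.14, 0.011, -0.158]
force: [0.1, 3.8, 2.4]
width: 0.1
gripper_force: 1.8
t 15.6 dock [-38.9 103.8] z 76.2 rpy [-3.14   0.011 -0.158] fdock [-0.47  3.73] 2.43 TH -0.1584601876607631 w 0.05805990886568114
```

Scaled: 4 mm is 0.08.

```bash
python3 -m creep '[{"dy": 0.08, "finger_gap": 0}, {"dy": 0.08, "finger_gap": 0}, {"dy": 0.08, "finger_gap": 0}, {"dy": 0.08, "finger_gap": 0}, {"dy": 0.08, "finger_gap": 0}, {"dy": 0.08, "finger_gap": 0}, {"dy": 0.08, "finger_gap": 0}]'; python3 w.py;python3 -m creep '[{"dy": 0.06, "finger_gap": 0}, {"dy": 0.06, "finger_gap": 0}, {"dy": 0.06, "finger_gap": 0}, {"finger_gap": 0}]'; python3 w.py
python3 - <<'E'
from h import *
im,D=cams.get_image("scene")
cv2.imwrite("pics/s6.png",cv2.resize(im[170:290,170:320],None,fx=5,fy=5,interpolation=cv2.INTER_CUBIC))
E
```

```text
clock: 16.3
eef_pos: [555.3, 131.9, 75.5]
tool_rot: [3.141, 0.013, -0.159]
force: [-0.3, 0.9, 0.7]
width: 0.0
gripper_force: 0.5
t 16.3 dock [-39.6  74. ] z 75.5 rpy [ 3.141  0.013 -0.159] fdock [-0.42  0.89] 0.75 TH -0.1584601876607631 w 0.0017723820956952693
clock: 16.7
eef_pos: [554.3, 122.7, 75.8]
tool_rot: [3.141, 0.013, -0.16]
force: [-0.1, 0.6, 0.0]
width: 0.2
gripper_force: 0.0
t 16.7 dock [-39.2  64.8] z 75.8 rpy [ 3.141  0.013 -0.16 ] fdock [-0.19  0.54] 0.02 TH -0.1584601876607631 w 0.19014404463988646
```

View pics/s6.png

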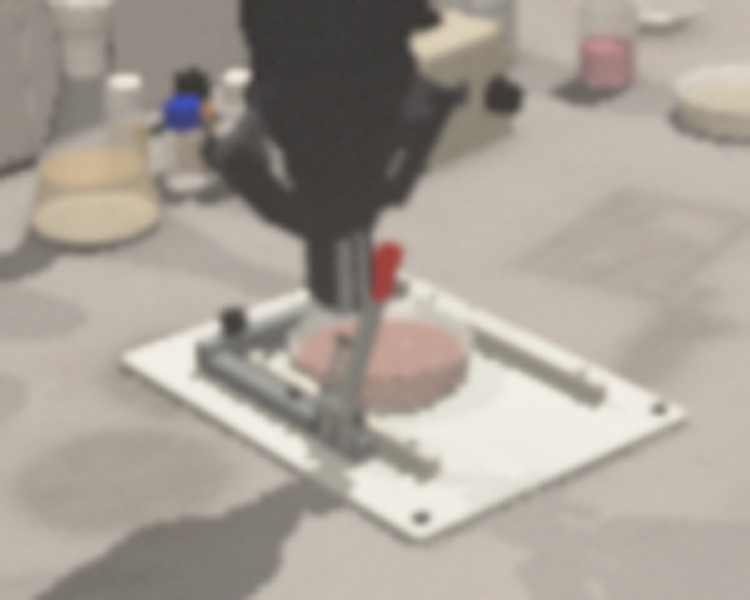

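The catch is just past upright with its grip at (387,270), still resting on the finger and not yet over centre. I'll keep pushing.

Scaled: 3 mm is 0.06.

```bash
python3 -m creep '[{"dy": 0.06, "finger_gap": 0}, {"dy": 0.06, "finger_gap": 0}, {"dy": 0.06, "finger_gap": 0}, {"dy": 0.06, "finger_gap": 0}, {"dy": 0.06, "finger_gap": 0}, {"dy": 0.06, "finger_gap": 0}, {"finger_gap": 0}, {"finger_gap": 0}, {"finger_gap": 0}, {"finger_gap": 0}]'; python3 w.py
python3 - <<'E'
from h import *
im,D=cams.get_image("scene")
cv2.imwrite("pics/s7.png",cv2.resize(im[170:290,170:320],None,fx=5,fy=5,interpolation=cv2.INTER_CUBIC))
E
```

```text
clock: 17.75
eef_pos: [551.5, 106.1, 75.8]
tool_rot: [-3.141, 0.013, -0.159]
force: [0.1, -0.2, -0.2]
width: 0.1
gripper_force: 0.0
t 17.75 dock [-39.3  48. ] z 75.8 rpy [-3.141  0.013 -0.159] fdock [ 0.16 -0.19] -0.23 TH -0.1584601876607631 w 0.0840887097723236
```

View pics/s7.png

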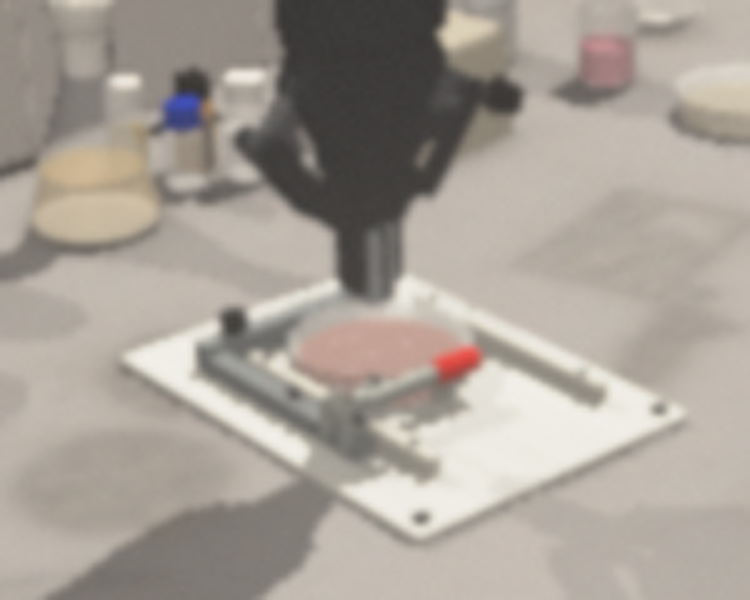

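The catch has snapped over: the arm lies across the channel behind the dish, with its grip at (460,360). I'll lift clear and check its angle with depth and projection.

```bash
python3 -m creep '[{"dz": -0.4, "finger_gap": 0}, {"dz": -0.8, "finger_gap": 0}, {"dz": -0.8, "finger_gap": 0}, {"dy": -0.6, "dz": -0.4, "finger_gap": 0}, {"dy": -0.8, "finger_gap": 0}, {"dy": -0.8, "finger_gap": 0}, {"dy": -0.8, "finger_gap": 0}, {"finger_gap": 0}]'; python3 w.py
python3 - <<'E'
from h import *
for n in("scene","top"):
    im,D=cams.get_image(n);b,g,r=[im[...,i].astype(int) for i in range(3)]
    m=((r>130)&(g<90)&(b<90)).astype(np.uint8)
    k,l,st,c=cv2.connectedComponentsWithStats(m)
    for i in range(1,k):
        if st[i,4]>5 and 180<c[i][0]<300 and 180<c[i][1]<270:
            p=dep(n,c[i],D);print(n,c[i].round(1),st[i],"dock",w2d(p).round(1),"z",p[2].round(1))
    for y,a in((-1,2.09),):
        x=d2w(-41,y);print(n,"expected closed grip px",np.round(proj(n,[x[0],x[1],29]),1))
E
```

```text
clock: 18.6
eef_pos: [575.9, 262.3, 194.9]
tool_rot: [-3.137, 0.014, -0.149]
force: [-0.5, 0.2, -1.3]
width: 0.2
gripper_force: 0.0
t 18.6 dock [-39.9 206.1] z 194.9 rpy [-3.137  0.014 -0.149] fdock [-0.49  0.11] -1.32 TH -0.1584601876607631 w 0.17754073173552792
scene [260.7 242.8] [258 241   7   5  23] dock [-49.8   8.1] z 31.4
scene expected closed grip px [261.2 241.3]
top [229.1 213.5] [225 212   9   4  31] dock [-41.7   0.7] z 31.1
top expected closed grip px [229.8 213.4]
```

The grip measures z 31 at dock (-42, 1), which is where a fully closed catch should be. The arm is clear, so I'm handing in.

```bash
python3 -c "
from cell import ctrl;print(ctrl.finish_job())"
```

```text
the job is handed in; nothing more can be done
None
```

The dish rests against the rubber stop, having been pressed with at most about 3.5 N, and the catch has snapped fully down behind it; I handed the job in at about 19 s with the arm clear and nothing else on the bench touched.

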